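# Aim the mist head in the humidifying chamber and shut its lid

### The arm

A 7-joint arm with a two-finger parallel gripper is mounted at the origin on a cart in front of the work surface, level with it; the furniture and walls round the work are solid. World frame = base frame: x ahead of the robot, y to its left, z up, the work surface at z = 0. Lengths are in mm, angles in rad, forces in N, time in s.
With the tool pointing down it reaches from about 425 to 825 mm from the base axis. Payload 3.6 kg.
Tool frame: the origin (TCP) lies at the very end of the fingers, on their centre line; the grasp point (between the pads) lies bot.grasp_offset behind it (bot.grasp_offset is the distance from the TCP to the grasp point, in mm); z points along the fingers, y is the line along which they close (so a half turn about z gives the same grasp; the last joint's range is limited). The gripper opens to 85 mm and grips with 20 to 120 N. Pads are 22 mm wide; open, the fingers measure 114 mm over their backs; the gripper's body (76 mm by 85 mm) begins 54 mm behind the grasp point. The pads swing forward as they close: fully open they stand 13 mm farther back than shut.
Start: joints at [-1.262, 0.615, -0.013, 1.423, 0.008, 1.103, -0.04], TCP at [214.157, 613.677, 231.297] pointing down, gripper open.
Joint ranges: [-3.12, 3.12], [-0.3, 2.06], [-1.34, 1.32], [0.26, 2.42], [-1.36, 4.5], [0.01, 1.98], [-2.84, 2.84]. Speed limits (rad/s): [2.79, 2.79, 3.14, 3.14, 3.14, 3.14, 3.14].

### API

Orientations are given as a rotation vector (axis times angle).
In Python, from plant import bot gives the robot as it stands.
- The arm moves only by the tool arm_command, never from a script. Its argument "commands" is a list of rows, each an object with "slide": the shift along the world's x, y, z in units of 30 mm (1.0 is 30 mm), a list of three; "roll": the turn about the world's z in units of 5 degrees (1.0 is 5 degrees); "fingers": the opening, from -1 (shut) to 1 (fully open). A call has 1 to 20 rows; each row is the pose to reach, as a shift and turn from the pose commanded when the call began; what a row does not reach only later rows make up. A row lasts 1/12 s, in which the tool goes at most 41.7 mm and 7.16 degrees, less where a joint would pass 70% of its speed; a pose out of reach is approached as far as the arm can. A call with a gripper value outside its range is refused whole. The fingers move at their own pace and stop on an object; "newtons" is the grip in N (left out, the last holds). Time passes only in rows, so rows that repeat a pose let the fingers close. It gives the time, the measured TCP pose, the force, the opening and the grip force at its end, in the units of the state.
- bot.sense(): the state, without advancing time (a new reading comes with each control period).
- bot.camera(name): name is "scene" or "top" or "wrist"; returns a dict with "frame" (400x640x3 uint8, blue, green, red), "depth" (400x640 float32, mm along the optical axis (not along the pixel's ray), 0 where there is no reading), "fx", "fy", "cx", "cy" (pixels), "xyz" and "rotation" of the camera in the world; the wrist camera has in their place "mount" (4x4, takes a point from camera to tool coordinates, whose origin is the TCP and whose axes are the flange's). Camera axes: x right, y up, looking along -z (the intrinsics and any distortion apply to the point x, -y, -z); pixel columns grow to the right and rows downward; lengths in mm; the calibration is good to about 2 mm. A picture is of the moment at which its call begins: read the wrist's pose just before it.
- bot.job_done(): hands the job in; it is judged then, once.
Trained networks look in the newest picture that a camera, given by its name, has taken for a name from the list of things; names that differ only in an ending like _2 or _b are one class to them, and where a whole thing is asked for, a point or a joint stands for the part that bears it (a point fixed in the world has none). Each returns a list of dicts, best first, with "confidence" (0 to 1); they miss things now and then, are a little off and sometimes report something else, mostly with a low value. They report only what shows in the picture. A call takes as long as a camera call.
- bot.boxes_of(camera, label): "rect" ([left, top, right, bottom] as shares, 0 to 1, of the picture: columns of its width, rows of its height, round what is visible of it).
- bot.trace(camera, label): "mask" (400x640 bool, what is visible of it) and "rect" ([left, top, right, bottom] as shares, 0 to 1, of the picture: columns of its width, rows of its height, round what is visible of it).
The state is a dict: "time": time; "joint_positions": joint angles; "qd": joint speeds; "joint_torque": joint torques, N m; "tool_pos": TCP position; "ee_rot": TCP orientation; "contact_force": force on the tool from outside, world axes, zero at the start; "torque": the same for the moment, N m; "gripper_width": finger opening in mm; "grip_force": force on a finger pad.
Only numpy, scipy, OpenCV 4.12 (cv2) and the standard library are available. Lean on these libraries where they do the work, as an engineer would, in place of code of your own. Each camera call takes 0.05 s, during which the arm holds its last target. There are 200 camera calls.

### The job

Stand the mist head with the wide, flat fan nozzle (not the one with the round pipe) upright on the ring drawn in the middle of the chamber's floor plate, turned about its upright axis so that the nozzle points straight at the raised rib on the plate, and let go of it. Then break the locked lid stay by pushing its knuckle inward past straight, and gently lower the lid until it is fully shut, with the head still aimed. Leave the other things where they stand.

Things in the scene. Friction and masses are not known exactly. Their poses are not given: they have to be found in the camera images.
- fan_head: mist head to be set: grey round body 60 mm across, 52 mm high; on it a ribbed metal neck (the grip) 40 mm across from 51 to 91 mm above the underside, then a black cap up to 95 mm. From the body's side sticks a black flat fan nozzle, 33 to 43 mm above the underside, widening to 44 mm, ending 60 mm from the axis. About 0.22 kg. Origin: centre of underside; z up; x is the way the nozzle points
- fan_head_nozzle (a point): middle of the mouth of the fan nozzle, 60 mm out from the head's axis along its x and 38 mm above its underside
- pipe_head: the other mist head, to be left alone: same body, neck and cap, but its nozzle is a plain round pipe 14 mm thick ending 60 mm from the axis. Same origin and axes. The two heads may stand in each other's place
- aim_plate: round metal plate, 180 mm across, 2 mm thick, fixed on the chamber's floor, turned to any side; a ring 68 mm across is drawn round its middle; a dark raised rib 20 mm long, 6 mm wide stands 6 mm proud near its edge (67 to 87 mm out), a thin drawn line leading to it. Origin: centre of its underside, 6 mm above the table; x points from the middle to the rib, z up
- chamber: grey open-topped box, fixed, 220 x 220 mm, 115 mm high, walls and floor 6 mm. Origin: centre of its underside, on the table. Its x points to the side with the lid's hinge (roughly the robot's left), its y to the side with the stay (roughly towards the robot), z up. The hinge line is parallel to its y at x = 107, z = 116 mm
- stay_foot (a point): the stay's lower pivot on the chamber's wall (chamber x = -18, y = 121, z = 104 mm). The stay is two flat steel links of 94 mm each, outside the wall nearest the robot, from here up to the lid's side
- lid (a joint): angle of the lid, rad: 0 = open, held by the locked stay, standing 1.75 rad (100 degrees) above its shut place; grows as it closes; 1.75 = fully shut and level. A white frame with a clear pane, 222 x 217 mm, 8 mm thick, 0.25 kg, inner face in the plane of the hinge line. With the stay broken its friction hinge (0.32 Nm) keeps it where it is left: push it all the way, 1 to 3 N at its edge
- lid_edge (a point): middle of the lid's free edge, halfway through its thickness, 217 mm from the hinge line
- knuckle (a joint): bend of the stay's knuckle, rad: 0 = locked, bent a little outward (up and away from the hinge) against its stop; 0.16 = straight; above 0.3 it is broken; grows to about 2.9 as the lid shuts. Pushing the lid while the stay is locked cannot move it
- knuckle_pin (a point): middle of the knuckle's dark steel pin, 20 mm thick and 45 mm long along the chamber's y, standing out from the front of the stay. To break the stay push the pin down and towards the hinge (chamber's +x and -z, square to the links; it moves on an 94 mm arc about the stay's foot) by about 25 mm, with 3 to 6 N; as the lid shuts, it folds down beside the wall
- pen_pot: bystander: pot with pens near the two heads, 86 mm across, 152 mm high, tall enough to hit a gripper's body. Origin: centre of underside
- dropper_bottle: bystander: dropper bottle 33 mm across, 102 mm high. Origin: centre of underside
- spray_bottle: bystander: trigger spray bottle, 73 x 120 mm, 169 mm high, behind the chamber. Origin: centre of underside
- paste_jar: bystander: round lidded jar 66 mm across, 67 mm high. Origin: centre of underside

How it is judged:
By the outcome, as a careful person would: the job done as asked, in the order asked, and still so for the second after the job is handed in, with the robot touching nothing.
It also fails if it takes over 67 s, if anything falls off the work surface, if the arm or the gripper's body presses on something with over 40 N, if the wrist force passes 120 N, or if a joint passes its speed limit or range.

## Working session

There is one attempt and no reset: what is moved stays moved. The work goes in short steps, Python scripts to look and compute and a tool call to move; the robot and the scene stay as the last step left them, time stands still between calls to the robot, and variables do not carry over. Pictures are saved under pics/ and viewed, at most 10 in all, crops included, and the job is handed in when it is done.

Besides the shell and the picture viewer there is one more tool, called after ">>>" by a JSON object that holds its "fn" and its "kwargs". arm_command: Moves the arm, as the interface text tells. Its arguments: {"type":"object","properties":{"commands":{"type":"array"},"newtons":{"type":"number"}},"required":["commands"]}

```bash
mkdir -p pics; ls; cat > h.py <<'E'
import numpy as np, cv2
from plant import bot
from scipy.spatial.transform import Rotation as R
def pose(c,s=None):
    if 'mount' in c:
        T=np.eye(4);T[:3,:3]=R.from_rotvec(s['ee_rot']).as_matrix();T[:3,3]=s['tool_pos']
        return T@np.array(c['mount'])
    T=np.eye(4);r=np.array(c['rotation'])
    T[:3,:3]=r if r.shape==(3,3) else R.from_rotvec(r).as_matrix();T[:3,3]=c['xyz'];return T
def cloud(c,s=None):
    d=c['depth'];v,u=np.mgrid[:d.shape[0],:d.shape[1]]
    P=np.stack([(u-c['cx'])/c['fx']*d,-(v-c['cy'])/c['fy']*d,-d],-1)
    T=pose(c,s);W=P@T[:3,:3].T+T[:3,3];W[d<=0]=np.nan;return W
def proj(c,p,s=None):
    T=pose(c,s);q=(np.atleast_2d(p)-T[:3,3])@T[:3,:3]
    return np.stack([c['cx']-c['fx']*q[:,0]/q[:,2],c['cy']+c['fy']*q[:,1]/q[:,2]],-1)
E
python3 - <<'E'
from h import *
s=bot.sense();print(s);print(bot.grasp_offset)
for n in ['scene','top']:
    c=bot.camera(n);print(n,{k:c[k] for k in c if k not in('frame','depth')})
    cv2.imwrite(f'pics/{n}0.png',c['frame']);W=cloud(c)
    for l in ['fan_head','pipe_head','aim_plate','chamber','lid','knuckle_pin','pen_pot','dropper_bottle','spray_bottle','paste_jar']:
        for t in bot.trace(n,l)[:2]:
            m=t['mask'];p=W[m];p=p[~np.isnan(p[:,0])]
            if len(p)>3: print(l,round(t['confidence'],2),(np.array(t['rect'])*[640,400,640,400]).round(),'med',np.median(p,0).round(),'lo',np.percentile(p,3,0).round(),'hi',np.percentile(p,97,0).round())
E
```

```text
pics
{'time': 0.0, 'joint_positions': array([-1.26148592,  0.61591355, -0.01264401,  1.42493889,  0.00808316,
        1.10338767, -0.04039553]), 'qd': array([ 1.58231465e-03, -1.29315245e-03,  1.91419414e-03, -1.56653577e-04,
       -2.60755841e-04, -2.46662499e-03, -7.07959349e-05]), 'joint_torque': array([-3.06395505e-04, -4.69219851e+01,  2.59019416e-01, -1.71035153e+01,
        9.94991191e-03,  9.55490163e-03, -1.73221203e-06]), 'tool_pos': array([213.91354912, 612.96633348, 230.12849155]), 'ee_rot': array([-0.52480938, -3.0970116 ,  0.00402496]), 'contact_force': array([ 1.04087131, -0.33940434,  0.82803012]), 'torque': array([-0.00704187,  0.00146801, -0.05174545]), 'grip_force': 0.0, 'gripper_width': 85.50122997491121}
18.700000000000003
scene {'fx': 380.1886936217789, 'fy': 380.1886936217789, 'cx': 324.00069666010336, 'cy': 194.24536041222905, 'xyz': array([ -11.99320546, -732.34276556,  834.16823283]), 'rotation': array([ 0.96553709, -0.34356964, -0.59556889])}
fan_head 0.83 [335. 309. 364. 346.] med [ 426. -292.   51.] lo [ 408. -310.    6.] hi [ 454. -231.   96.]
pipe_head
[... 2244 characters left out ...]
mber 0.73 [328. 238. 348. 265.] med [438. -42.  52.] lo [407. -74.  -0.] hi [479. -20.  97.]
chamber 0.67 [200. 174. 303. 270.] med [568. 308. 118.] lo [457.  98.   2.] hi [676. 349. 327.]
lid 0.97 [196. 175. 230. 254.] med [563. 333. 246.] lo [462. 310. 130.] hi [667. 353. 330.]
knuckle_pin 0.49 [247. 256. 251. 268.] med [423. 243. 178.] lo [404. 236. 174.] hi [447. 249. 183.]
dropper_bottle 0.62 [366. 249. 379. 259.] med [ 450. -165.   61.] lo [ 435. -184.   -1.] hi [ 463. -154.   98.]
spray_bottle 0.77 [262. 143. 294. 171.] med [764. 142. 154.] lo [742. 103.  14.] hi [805. 193. 169.]
paste_jar 0.72 [402. 213. 423. 231.] med [ 548. -293.   65.] lo [ 520. -327.   12.] hi [ 577. -267.   71.]
```

```bash
python3 - <<'E'
import cv2,numpy as np
a=cv2.imread('pics/top0.png')[130:290,180:440];b=cv2.imread('pics/scene0.png')[110:360,220:420]
a=cv2.resize(a,None,fx=3,fy=3,interpolation=2);b=cv2.resize(b,None,fx=2.4,fy=2.4,interpolation=2)
cv2.imwrite('pics/a.png',a);cv2.imwrite('pics/b.png',b);print(a.shape,b.shape)
E
```

```text
(480, 780, 3) (600, 480, 3)
```

View pics/a.png

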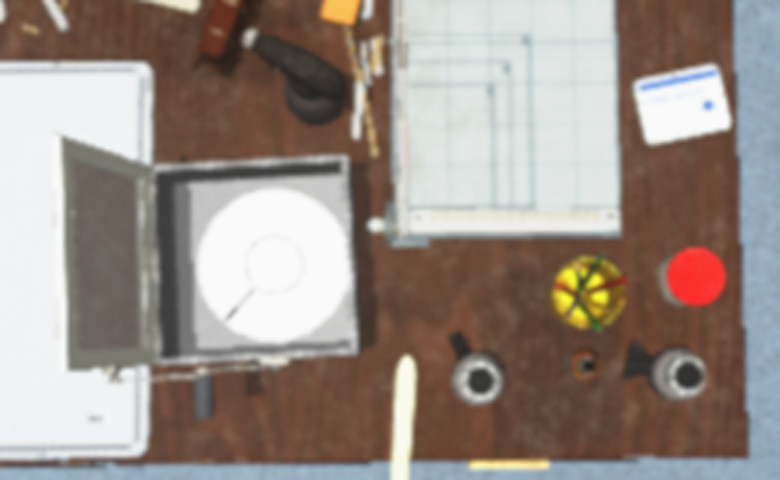

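View pics/b.png

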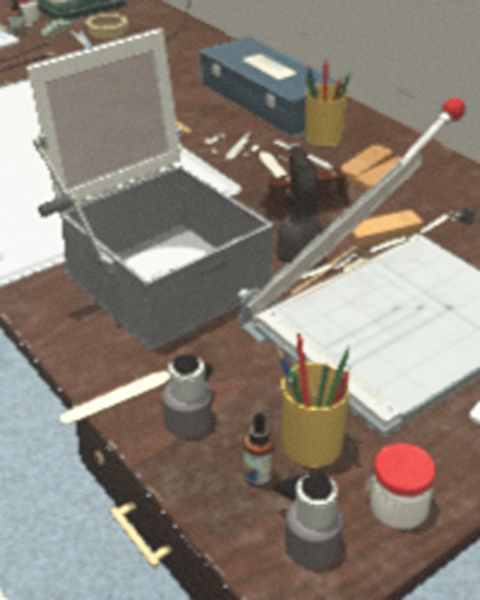

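The scene view shows the fan head (flared nozzle) at crop (315,520), next to the red jar. The pipe head is at crop (187,395). In the top view the fan nozzle points left at (635,360), and the plate's line runs from the ring at (273,263) to (230,318). Heading over to the fan head now.

>>> {"fn": "arm_command", "kwargs": {"commands": [{"slide":[0.5,-1,1.3],"roll":0,"fingers":1},{"slide":[1.5,-7.1,2.3],"roll":-4,"fingers":1},{"slide":[1.5,-7.1,2.3],"roll":-4,"fingers":1},{"slide":[1.5,-7.1,2.3],"roll":-5,"fingers":1},{"slide":[1.5,-7.1,2.3],"roll":-6,"fingers":1},{"slide":[1.5,-7.1,2.3],"roll":-6,"fingers":1},{"slide":[6.2,-14.5,2.3],"roll":-8,"fingers":1},{"slide":[6.2,-14.5,2.3],"roll":-9,"fingers":1},{"slide":[6.2,-14.5,2.3],"roll":-10,"fingers":1},{"slide":[6.2,-14.5,2.3],"roll":-10,"fingers":1},{"slide":[6.2,-14.5,2.3],"roll":-11,"fingers":1},{"slide":[6.2,-14.5,2.3],"roll":-12,"fingers":1},{"slide":[6.2,-14.5,2.3],"roll":-12,"fingers":1},{"slide":[7.5,-22.5,2.3],"roll":-14,"fingers":1},{"slide":[7.5,-22.5,2.3],"roll":-15,"fingers":1},{"slide":[7.5,-22.5,2.3],"roll":-16,"fingers":1},{"slide":[7.5,-22.5,2.3],"roll":-17,"fingers":1},{"slide":[7.5,-22.5,2.3],"roll":-18,"fingers":1},{"slide":[7.5,-22.5,2.3],"roll":-18,"fingers":1},{"slide":[7.4,-30.2,1.5],"roll":-21,"fingers":1}]}}

```text
time: 2.77
tool_pos: [440.2, -103.7, 296.9]
ee_rot: [2.668, 1.655, 0.005]
contact_force: [1.7, -0.3, 0.0]
gripper_width: 85.4
grip_force: 0.0
```

>>> {"fn": "arm_command", "kwargs": {"commands": [{"slide":[0,-6,-1.3],"roll":-1.5,"fingers":1},{"slide":[0,-6,-1.3],"roll":-1.5,"fingers":1},{"slide":[0,-6,-1.3],"roll":-1.5,"fingers":1},{"slide":[0,-6,-1.3],"roll":-1.5,"fingers":1},{"slide":[0,-6,-1.3],"roll":-1.5,"fingers":1},{"slide":[0,-6,-1.3],"roll":-1.5,"fingers":1},{"slide":[0,-6,-1.3],"roll":-1.5,"fingers":1}]}}

```text
time: 3.35
tool_pos: [438.2, -283.5, 256.7]
ee_rot: [-2.774, -1.474, 0.001]
contact_force: [1.0, 0.6, 0.2]
gripper_width: 85.5
grip_force: 0.0
```

```bash
python3 - <<'E'
from h import *
import scipy.optimize as so
s=bot.sense();c=bot.camera('wrist');W=cloud(c,s)
print(s['time'],s['tool_pos'],R.from_rotvec(s['ee_rot']).as_matrix()[:2,1],np.array(c['mount']).round(2).tolist())
cv2.imwrite('pics/w1.png',c['frame'])
def circ(p):
    f=lambda q:np.hypot(p[:,0]-q[0],p[:,1]-q[1])-q[2]
    r=so.least_squares(f,[*p[:,:2].mean(0),20],loss='soft_l1');return r.x.round(1)
def ana(W,ok,lab):
    near=ok&(np.hypot(W[...,0]-439,W[...,1]+285)<75)
    P=W[near]
    for lo,hi in((92,102),(49,54),(55,88)):
        p=P[(P[:,2]>lo)&(P[:,2]<hi)]
        if len(p)>8:
            (x,y),r=cv2.minEnclosingCircle(p[:,:2].astype(np.float32));print(lab,lo,hi,len(p),'mean',p.mean(0).round(1),'encl',round(x,1),round(y,1),round(r,1),'fit',circ(p))
    p=P[(P[:,2]>36)&(P[:,2]<47)];print(lab,'noz',len(p),p.mean(0).round(1) if len(p) else '')
    return P
P=ana(W,~np.isnan(W[...,0]),'wrist')
for t in bot.trace('wrist','fan_head')[:2]: print(t['confidence'],(np.array(t['rect'])*[640,400,640,400]).round())
for n in('scene','top'):
    c=bot.camera(n);V=cloud(c);ana(V,~np.isnan(V[...,0]),n)
np.save('w1.npy',W)
E
```

```text
3.35 [ 438.18191783 -283.49995784  256.7428616 ] [ 0.82864989 -0.5597667 ] [[0.0, 0.96, 0.29, 73.06], [1.0, -0.0, -0.0, -0.1], [-0.0, 0.29, -0.96, -140.91], [0.0, 0.0, 0.0, 1.0]]
wrist 92 102 1032 mean [ 437.5 -277.4   93.3] encl 437.3 -277.6 16.7 fit [ 437.2 -277.5   11.6]
wrist 49 54 375 mean [ 445.2 -267.5   50.1] encl 438.5 -276.6 26.4 fit [ 436.3 -278.8   23.6]
wrist 55 88 263 mean [ 445.9 -266.3   75.8] encl 437.1 -277.5 20.7 fit [ 437.2 -277.6   20. ]
wrist noz 1317 [ 449.4 -241.6   42.3]
0.92 [279.  99. 345. 196.]
scene 92 102 132 mean [ 436.3 -282.    95.2] encl 436.9 -282.4 18.9 fit [ 436.4 -282.    12.5]
scene 49 54 110 mean [ 428.4 -289.1   51.4] encl 436.4 -283.4 28.7 fit [ 437.7 -280.8   24.2]
scene 55 88 147 mean [ 427.  -291.9   72.8] encl 436.6 -281.5 20.9 fit [ 438.2 -280.5   20.3]
scene noz 152 [ 433.7 -264.7   42.3]
top 92 102 75 mean [ 436.5 -280.2   95.2] encl 435.1 -279.7 18.6 fit [ 436.1 -280.5   12.5]
top 49 54 45 mean [ 441.5 -266.8   51. ] encl 441.9 -263.2 39.6 fit [ 437.8 -279.3   24.9]
top 55 88 39 mean [ 438.5 -266.9   71. ] encl 437.0 -275.2 23.0 fit [ 436.6 -279.5   19.8]
top noz 99 [ 446.1 -242.1   42.9]
```

View pics/w1.png

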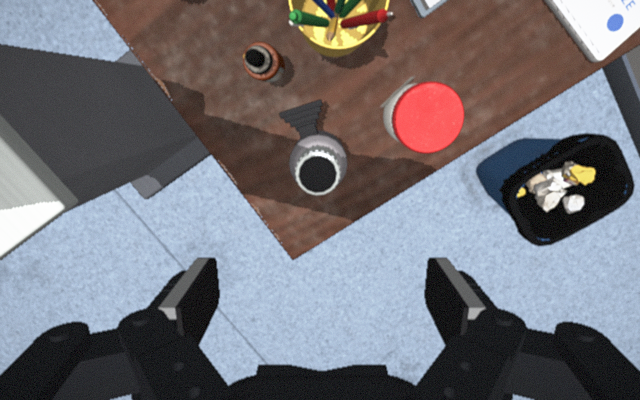

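The wrist view shows the fan head's black cap at (318,175), its flared nozzle at (303,115), and the dropper and pot clear to the upper left. The axis is at about (437,-278.5). Going down and gripping.

>>> {"fn": "arm_command", "kwargs": {"commands": [{"slide":[-0.03,0.17,-1.3],"roll":0,"fingers":1},{"slide":[-0.03,0.17,-2.6],"roll":0,"fingers":1},{"slide":[-0.03,0.17,-3.9],"roll":0,"fingers":1},{"slide":[-0.03,0.17,-5.0],"roll":0,"fingers":1},{"slide":[-0.03,0.17,-5.8],"roll":0,"fingers":1},{"slide":[-0.03,0.17,-6.5],"roll":0,"fingers":1},{"slide":[-0.03,0.17,-6.5],"roll":0,"fingers":1},{"slide":[-0.03,0.17,-6.5],"roll":0,"fingers":1},{"slide":[-0.03,0.17,-6.5],"roll":0,"fingers":-0.3},{"slide":[-0.03,0.17,-6.5],"roll":0,"fingers":-0.6},{"slide":[-0.03,0.17,-6.5],"roll":0,"fingers":-0.6},{"slide":[-0.03,0.17,-6.5],"roll":0,"fingers":-0.6},{"slide":[-0.03,0.17,-6.5],"roll":0,"fingers":-0.6},{"slide":[-0.03,0.17,-6.5],"roll":0,"fingers":-0.6},{"slide":[-0.03,0.17,-6.5],"roll":0,"fingers":-0.6}], "newtons": 50}}

```text
time: 4.8
tool_pos: [438.3, -277.9, 63.4]
ee_rot: [2.771, 1.477, 0.003]
contact_force: [-1.0, 0.8, 5.1]
gripper_width: 38.8
grip_force: 49.6
```

```bash
python3 - <<'E'
from h import *
s=bot.sense();print(s['time'],s['tool_pos'],s['grip_force'],s['gripper_width'],s['contact_force'])
W=np.load('w1.npy')
P=W[~np.isnan(W[...,0])];c=np.array([437.2,-277.6])
d=P[:,:2]-c;r=np.hypot(*d.T);m=(P[:,2]>38)&(P[:,2]<47)&(r>33)&(r<66);a=np.degrees(np.arctan2(d[m,1],d[m,0]))
print('noz',m.sum(),np.median(a),a.min(),a.max(),r[m].max())
p=d[m];far=p[r[m]>50];print('far',np.degrees(np.arctan2(*far.mean(0)[::-1])), len(far))
# plate, chamber from fixed cams
for n in('top','scene'):
    cam=bot.camera(n);V=cloud(cam)
    ts=bot.trace(n,'aim_plate');
    m=ts[0]['mask']&(V[...,2]<20);q=V[m];
    hi=(V[...,2]>10.5)&(V[...,2]<20)&m
    print(n,'plate',ts[0]['confidence'],m.sum(),cv2.minEnclosingCircle(q[:,:2].astype(np.float32)), q[:,2].mean(), 'rib',V[hi].mean(0), hi.sum())
    rim=(V[...,2]>110)&(V[...,2]<119)&(abs(V[...,0]-565)<140)&(abs(V[...,1]-195)<150)
    print('rim',rim.sum(),cv2.minAreaRect(V[rim][:,:2].astype(np.float32)))
    lid=bot.trace(n,'lid')[0]['mask'];L=V[lid];L=L[L[:,2]>125]
    u,sv,vt=np.linalg.svd(L-L.mean(0),full_matrices=False);print('lid n',vt[2],L.mean(0),sv)
    cv2.imwrite(f'pics/{n}1.png',cam['frame'])
E
```

```text
4.8 [ 438.27549097 -277.8932431    63.40524472] 49.61851179599762 38.83933867744164 [-0.97946023  0.81126235  5.10840878]
noz 889 73.28580574243014 51.68294994000129 94.99654300997625 63.58574466884971
far 73.41497234344261 480
top plate 0.85 2001 ((572.5520629882812, 192.37513732910156), 92.57752990722656) 7.720065120664315 rib [574.81579993 190.48664828  12.05430489] 391
rim 448 ((564.00048828125, 201.70401000976562), (233.58029174804688, 220.26742553710938), 2.612746000289917)
lid n [-0.04502971  0.98220227 -0.18234863] [563.43476012 332.6525895  241.44625987] [3091.18290007 3025.63599507   69.38553018]
scene plate 0.49 236 ((593.3164672851562, 245.5345916748047), 53.12425231933594) 7.665424655583782 rib [579.35086623 248.20764355  11.55868705] 6
rim 403 ((566.3477172851562, 200.40594482421875), (232.38804626464844, 227.88674926757812), 2.860322952270508)
lid n [ 0.12856187 -0.98556332  0.1101671 ] [556.94226336 327.8244305  230.12647865] [3657.40341452 3144.33474562 1381.26785885]
```

>>> {"fn": "arm_command", "kwargs": {"commands": [{"slide":[0,0,0.6],"roll":0,"fingers":-0.6},{"slide":[0,0,1.5],"roll":0,"fingers":-0.6},{"slide":[0,0,2.7],"roll":0,"fingers":-0.6},{"slide":[0,0,3.9],"roll":0,"fingers":-0.6},{"slide":[0,0,5.1],"roll":0,"fingers":-0.6},{"slide":[0,0,5.9],"roll":0,"fingers":-0.6},{"slide":[0,1.0,5.9],"roll":1,"fingers":-0.6},{"slide":[0,2.1,5.9],"roll":2,"fingers":-0.6},{"slide":[0.2,3.2,5.9],"roll":3,"fingers":-0.6},{"slide":[0.4,4.4,5.9],"roll":4,"fingers":-0.6},{"slide":[0.6,5.5,5.9],"roll":5,"fingers":-0.6},{"slide":[0.8,6.7,5.9],"roll":6,"fingers":-0.6},{"slide":[1.0,7.9,5.9],"roll":7,"fingers":-0.6},{"slide":[1.2,9.0,5.9],"roll":8,"fingers":-0.6},{"slide":[1.2,9.0,5.9],"roll":8,"fingers":-0.6}]}}

```text
time: 6.35
tool_pos: [474.4, 1.5, 238.7]
ee_rot: [-2.079, -2.35, -0.007]
contact_force: [0.1, 0.1, -3.0]
gripper_width: 38.8
grip_force: 51.0
```

```bash
python3 - <<'E'
from h import *
s=bot.sense();print(s['time'],s['tool_pos'],s['grip_force'],s['gripper_width'],s['contact_force'])
c=bot.camera('scene');V=cloud(c)
m=(V[...,2]>60)&(V[...,1]>-150)&(V[...,1]<85)&(V[...,0]>570)&(V[...,0]<1100)
q=V[m];
for a in range(60,400,40):
    k=q[(q[:,2]>=a)&(q[:,2]<a+40)]
    if len(k):print(a,len(k),np.percentile(k,[5,50,95],0).round().tolist())
c=bot.camera('wrist');cv2.imwrite('pics/w2.png',c['frame'])
E
```

```text
6.35 [474.3735789    1.45265011 238.67101794] 50.97733497619629 38.78609961294537 [ 0.05832475  0.13675898 -3.03309819]
60 224 [[640.0, 35.0, 61.0], [700.0, 38.0, 80.0], [769.0, 43.0, 98.0]]
100 205 [[730.0, 35.0, 101.0], [788.0, 38.0, 120.0], [849.0, 43.0, 137.0]]
140 159 [[816.0, 35.0, 142.0], [867.0, 39.0, 158.0], [910.0, 43.0, 177.0]]
180 80 [[895.0, 36.0, 183.0], [928.0, 40.0, 201.0], [963.0, 47.0, 218.0]]
220 80 [[962.0, 26.0, 222.0], [975.0, 37.0, 236.0], [987.0, 50.0, 247.0]]
```

View pics/w2.png

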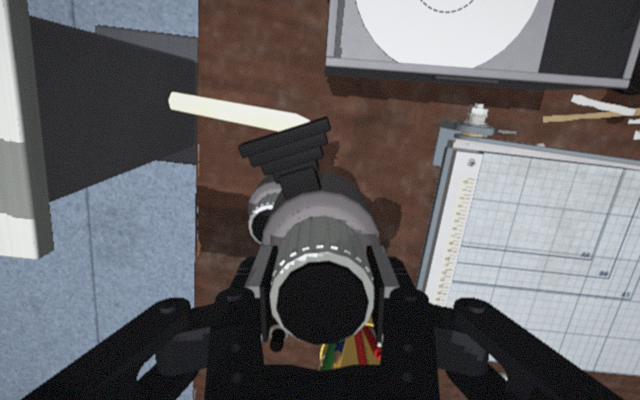

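The view shows the head held with its nozzle at (285,150) and the plate partly in view at the top right. I'll step nearer so the whole plate can be measured.

>>> {"fn": "arm_command", "kwargs": {"commands": [{"slide":[0.8,0.9,0],"roll":1,"fingers":-0.6},{"slide":[1.6,1.8,0],"roll":2,"fingers":-0.6},{"slide":[2.4,2.4,0],"roll":3,"fingers":-0.6},{"slide":[2.4,2.4,0],"roll":3,"fingers":-0.6},{"slide":[2.4,2.4,0],"roll":3,"fingers":-0.6}]}}

```text
time: 6.87
tool_pos: [546.2, 63.6, 238.5]
ee_rot: [1.778, 2.59, -0.002]
contact_force: [-0.1, -1.6, -1.6]
gripper_width: 38.7
grip_force: 51.2
```

```bash
python3 - <<'E'
from h import *
s=bot.sense();c=bot.camera('wrist');W=cloud(c,s);f=c['frame'];cv2.imwrite('pics/w3.png',f)
M=R.from_rotvec(s['ee_rot']).as_matrix();ty=np.degrees(np.arctan2(M[1,1],M[0,1]));print(s['time'],s['tool_pos'],ty)
np.savez('w3.npz',W=W,f=f)
for t in bot.trace('wrist','aim_plate')[:2]:
    m=t['mask'];q=W[m];q=q[(q[:,2]<12)&(q[:,2]>2)];print(t['confidence'],m.sum(),cv2.minEnclosingCircle(q[:,:2].astype(np.float32)),q[:,2].mean())
g=cv2.cvtColor(f,cv2.COLOR_BGR2GRAY)
m=(W[...,2]>10.5)&(W[...,2]<18)&(np.hypot(W[...,0]-570,W[...,1]-191)<95)
print('rib depth',m.sum(),W[m].mean(0),W[m].std(0))
# held head
z=W[...,2];T=s['tool_pos'];d=W[...,:2]-T[:2];r=np.hypot(d[...,0],d[...,1]);m=(r<75)&(z>T[2]-45)&(z<T[2]-16)&(r>33)
a=np.degrees(np.arctan2(d[m][:,1],d[m][:,0]));print('noz',m.sum(),np.median(a),np.percentile(a,[2,98]),r[m].max(),z[m].mean()-T[2])
far=d[m][r[m]>50];print(np.degrees(np.arctan2(*far.mean(0)[::-1])))
E
```

```text
6.8667 [546.19017774  63.64682002 238.53503997] 21.0445009933471
0.73 22024 ((570.551513671875, 193.00057983398438), 90.2078857421875) 6.239877840345991
rib depth 41 [574.18736972 100.6546484   13.94158094] [17.30811394  0.79081474  2.16313453]
noz 3971 128.6217877845482 [109.20911056 148.40478608] 63.21143691071425 -21.93852605449814
128.71892246031152
```

View pics/w3.png

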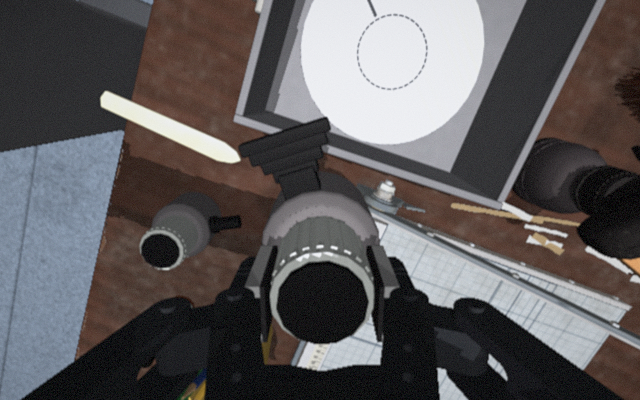

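The plate shows at (392,52) with its line going up out of frame at (372,5). One more small step will bring the rib into view.

>>> {"fn": "arm_command", "kwargs": {"commands": [{"slide":[-0.3,1.1,0],"roll":1,"fingers":-0.6},{"slide":[-0.8,2.0,0],"roll":2,"fingers":-0.6},{"slide":[-0.8,2.0,0],"roll":2.6,"fingers":-0.6},{"slide":[-0.8,2.0,0],"roll":2.6,"fingers":-0.6}]}}

```text
time: 7.3
tool_pos: [520.0, 124.6, 239.1]
ee_rot: [-1.469, -2.775, 0.001]
contact_force: [0.4, -0.1, -1.7]
gripper_width: 38.4
grip_force: 51.2
```

```bash
python3 - <<'E'
from h import *
s=bot.sense();c=bot.camera('wrist');W=cloud(c,s);f=c['frame'];cv2.imwrite('pics/w4.png',f)
M=R.from_rotvec(s['ee_rot']).as_matrix();ty=np.degrees(np.arctan2(M[1,1],M[0,1]));print(s['time'],s['tool_pos'],ty)
np.savez('w4.npz',W=W,f=f,s=s['tool_pos'])
for t in bot.trace('wrist','aim_plate')[:1]:
    m=t['mask'];q=W[m];q=q[(q[:,2]<12)&(q[:,2]>2)];C=cv2.minEnclosingCircle(q[:,:2].astype(np.float32));print(t['confidence'],C)
C=np.array(C[0]);d=W[...,:2]-C;r=np.hypot(d[...,0],d[...,1]);z=W[...,2];g=f.max(2)
k=(g<110)&(z>2)&(z<20)
for lo,hi in((40,64),(66,88)):
    m=k&(r>lo)&(r<hi);a=np.degrees(np.arctan2(d[m][:,1],d[m][:,0]));h,e=np.histogram(a,72,(-180,180));print(lo,m.sum(),[(int(e[i]),int(h[i])) for i in h.argsort()[::-1][:5]])
    b=e[h.argmax()]+2.5;n=abs(a-b)<8;print(np.median(a[n]),np.degrees(np.arctan2(*d[m][n].mean(0)[::-1])),d[m][n].mean(0)+C,z[m][n].mean())
m=k&(r>28)&(r<38);print('ring',m.sum(),cv2.fitEllipse(W[m][:,:2].astype(np.float32)))
T=s['tool_pos'];d=W[...,:2]-T[:2];r=np.hypot(d[...,0],d[...,1]);m=(r<75)&(z>T[2]-45)&(z<T[2]-16)&(r>33)
a=np.degrees(np.arctan2(d[m][:,1],d[m][:,0]));far=d[m][r[m]>50];print('noz',np.median(a),np.degrees(np.arctan2(*far.mean(0)[::-1])))
m=(r<35)&(z>T[2]+20)&(z<T[2]+36);print('cap',(W[m].mean(0)-T),cv2.minEnclosingCircle(d[m].astype(np.float32)))
E
```

```text
7.3 [520.02145055 124.59222965 239.10433949] 34.21471100421588
0.79 ((570.9783325195312, 192.7932586669922), 90.95500183105469)
40 22 [(135, 18), (140, 4), (165, 0), (175, 0), (160, 0)]
139.64843477106822 139.6307934727907 [531.18372233 226.62426465] 6.656262165332084
66 107 [(135, 55), (140, 52), (165, 0), (175, 0), (160, 0)]
139.90517811212922 139.92782695643297 [512.81189184 241.72568793] 11.9432146822778Traceback (most recent call last):
  File "<stdin>", line 12, in <module>
cv2.error: OpenCV(4.12.0) /io/opencv/modules/imgproc/src/shapedescr.cpp:361: error: (-201:Incorrect size of input array) There should be at least 5 points to fit the ellipse in function 'fitEllipseNoDirect'
```

View pics/w4.png

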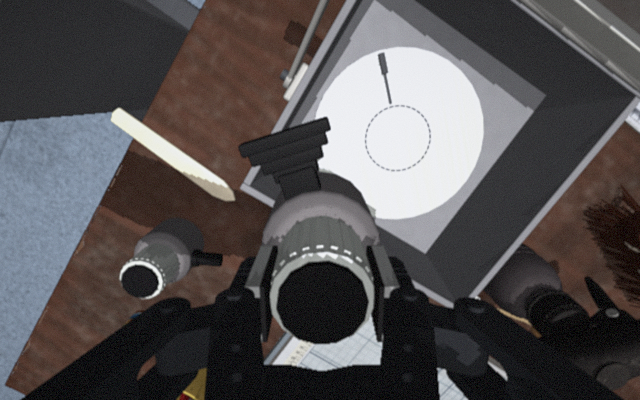

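The rib is at (382,62), the line meets the ring at (390,103), and the ring centre is at (398,138). Now checking the held head's axis and its nozzle angle.

```bash
python3 - <<'E'
from h import *
D=np.load('w4.npz');W=D['W'];T=D['s'];z=W[...,2]
print('ring px->',np.nanmean(W[136:141,396:401].reshape(-1,3),0), W[30:60,375:390][(W[30:60,375:390,2]>10)].mean(0) if (W[30:60,375:390,2]>10).any() else '')
d=W[...,:2]-T[:2];r=np.hypot(d[...,0],d[...,1])
m=(r<35)&(z>T[2]+22)&(z<T[2]+36);m[:,:]&=(np.arange(400)[:,None]<345);print('cap',W[m].mean(0)-T,cv2.minEnclosingCircle(d[m].astype(np.float32)))
m=(r<75)&(z>T[2]-45)&(z<T[2]-16)&(r>36)
for lo,hi in((38,45),(45,52),(52,58),(58,66)):
    q=d[m&(r>lo)&(r<hi)];a=np.degrees(np.arctan2(q[:,1],q[:,0]));print(lo,len(q),a.min().round(1),a.max().round(1),a.mean().round(1),(a.min()+a.max())/2)
# nozzle edges: width-bisecting line along axis
u=np.array([np.cos(np.radians(141.7)),np.sin(np.radians(141.7))]);v=np.array([-u[1],u[0]])
q=d[m];x=q@u;y=q@v
for lo in range(36,62,4):
    k=(x>lo)&(x<lo+4)
    if k.sum()>10:print(lo,k.sum(),'mid',((np.percentile(y[k],1)+np.percentile(y[k],99))/2).round(2),'w',np.ptp(y[k]).round(1))
E
```

```text
ring px-> [571.33455356 192.90569488   6.21751721] [507.67236094 246.90696134  12.15314256]
cap [-1.68096229  2.87749839 28.84983957] ((-3.6337785720825195, 5.778749465942383), 33.05177307128906)
38 722 123.0 160.1 141.8 141.58733767735882
45 1032 121.1 163.5 141.8 142.30122498000003
52 1121 120.1 164.0 141.7 142.06578703704636
58 688 120.1 164.0 142.0 142.05001965122935
36 381 mid 0.21 w 21.9
40 462 mid 0.13 w 29.8
44 562 mid 0.56 w 37.0
48 690 mid 0.33 w 38.1
52 799 mid 0.28 w 43.6
56 806 mid 0.32 w 44.0
```

Nozzle at 141.8°, rib at about 140.1°, plate centre (571,193). Turning, centring and lowering.

>>> {"fn": "arm_command", "kwargs": {"commands": [{"slide":[0.6,0.8,0],"roll":-0.33,"fingers":-0.6},{"slide":[1.2,1.6,0],"roll":-0.33,"fingers":-0.6},{"slide":[1.7,2.27,0],"roll":-0.33,"fingers":-0.6},{"slide":[1.7,2.27,0],"roll":-0.33,"fingers":-0.6},{"slide":[1.7,2.27,-0.8],"roll":-0.33,"fingers":-0.6},{"slide":[1.7,2.27,-1.8],"roll":-0.33,"fingers":-0.6},{"slide":[1.7,2.27,-2.8],"roll":-0.33,"fingers":-0.6},{"slide":[1.7,2.27,-3.8],"roll":-0.33,"fingers":-0.6},{"slide":[1.7,2.27,-4.6],"roll":-0.33,"fingers":-0.6},{"slide":[1.7,2.27,-5.2],"roll":-0.33,"fingers":-0.6},{"slide":[1.7,2.27,-5.4],"roll":-0.33,"fingers":-0.6},{"slide":[1.7,2.27,-5.4],"roll":-0.33,"fingers":-0.6},{"slide":[1.7,2.27,-5.4],"roll":-0.33,"fingers":-0.6}]}}

```text
time: 8.48
tool_pos: [573.7, 191.2, 77.8]
ee_rot: [1.515, 2.75, 0.0]
contact_force: [0.6, -0.3, -1.4]
gripper_width: 38.0
grip_force: 51.4
```

>>> {"fn": "arm_command", "kwargs": {"commands": [{"slide":[-0.08,0.05,0],"roll":0,"fingers":-0.6},{"slide":[-0.08,0.05,-0.1],"roll":0,"fingers":-0.6},{"slide":[-0.08,0.05,-0.15],"roll":0,"fingers":-0.6},{"slide":[-0.08,0.05,-0.2],"roll":0,"fingers":-0.6},{"slide":[-0.08,0.05,-0.2],"roll":0,"fingers":-0.6}]}}

```text
time: 8.9
tool_pos: [570.6, 194.1, 71.6]
ee_rot: [1.512, 2.753, 0.001]
contact_force: [-0.8, 0.2, 0.9]
gripper_width: 38.5
grip_force: 51.5
```

```bash
python3 - <<'E'
from h import *
s=bot.sense();c=bot.camera('wrist');W=cloud(c,s);f=c['frame'];cv2.imwrite('pics/w5.png',f)
M=R.from_rotvec(s['ee_rot']).as_matrix();ty=np.degrees(np.arctan2(M[1,1],M[0,1]));T=s['tool_pos'];print(s['time'],T,ty,s['contact_force'])
for t in bot.trace('wrist','aim_plate')[:1]:
    m=t['mask'];q=W[m];q=q[(q[:,2]<9)&(q[:,2]>2)];print(t['confidence'],m.sum(),cv2.minEnclosingCircle(q[:,:2].astype(np.float32)))
C=np.array([571.1,192.8]);z=W[...,2];d=W[...,:2]-C;r=np.hypot(d[...,0],d[...,1])
k=(f.max(2)<110)&(z>9)&(z<17)&(r>62)&(r<92);print('rib',k.sum(),W[k].mean(0),W[k].std(0))
d=W[...,:2]-T[:2];r=np.hypot(d[...,0],d[...,1]);m=(r<75)&(z>T[2]-40)&(z<T[2]-12)&(r>36)
for lo,hi in((38,45),(45,52),(52,58),(58,66)):
    q=d[m&(r>lo)&(r<hi)];a=np.degrees(np.arctan2(q[:,1],q[:,0]));print(lo,len(q),a.min().round(1),a.max().round(1),a.mean().round(1))
E
```

```text
8.9 [570.5973906  194.12431086  71.55576279] 32.45779056549263 [-0.79289133  0.16576386  0.85218973]
0.76 37594 ((571.3693237304688, 191.19520568847656), 91.43514251708984)
rib 363 [512.97542338 242.90670874  12.14182675] [4.23942637 3.78691958 0.72302574]
38 735 121.8 159.0 140.0
45 1020 119.3 161.7 140.0
52 1119 118.3 162.1 140.0
58 699 118.4 162.1 140.2
```

View pics/w5.png

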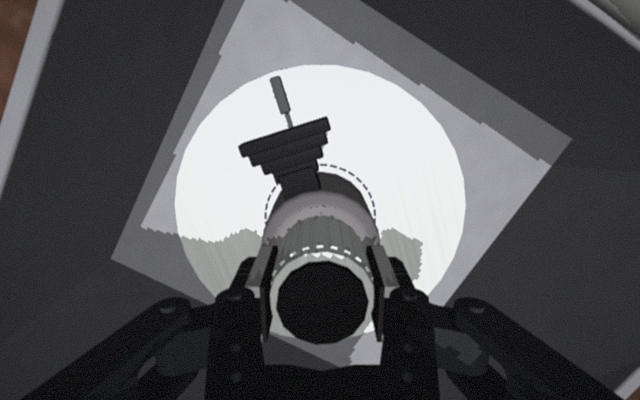

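The nozzle at (285,145) lines up with the rib at (280,93), within about half a degree, and the head sits inside the ring. Nudging by 1 mm and then releasing.

>>> {"fn": "arm_command", "kwargs": {"commands": [{"slide":[0.02,-0.04,0.0],"roll":-0.06,"fingers":-0.6},{"slide":[0.02,-0.04,-0.03],"roll":-0.06,"fingers":-0.6},{"slide":[0.02,-0.04,-0.03],"roll":-0.06,"fingers":-0.3},{"slide":[0.02,-0.04,-0.03],"roll":-0.06,"fingers":0.2},{"slide":[0.02,-0.04,-0.03],"roll":-0.06,"fingers":0.7},{"slide":[0.02,-0.04,-0.03],"roll":-0.06,"fingers":0.8},{"slide":[0.02,-0.04,-0.03],"roll":-0.06,"fingers":0.8},{"slide":[0.02,-0.04,-0.03],"roll":-0.06,"fingers":0.8},{"slide":[0.02,-0.04,0.4],"roll":-0.06,"fingers":0.8},{"slide":[0.02,-0.04,1.2],"roll":-0.06,"fingers":0.8},{"slide":[0.02,-0.04,2.4],"roll":-0.06,"fingers":0.8},{"slide":[0.02,-0.04,3.6],"roll":-0.06,"fingers":0.8},{"slide":[0.02,-0.04,4.8],"roll":-0.06,"fingers":0.8},{"slide":[-0.2,-0.6,6.0],"roll":-0.06,"fingers":0.8},{"slide":[-0.6,-1.5,6.8],"roll":-0.06,"fingers":0.8},{"slide":[-1.0,-2.3,6.8],"roll":-0.06,"fingers":0.8},{"slide":[-1.0,-2.3,6.8],"roll":-0.06,"fingers":0.8}]}}

```text
time: 10.42
tool_pos: [539.7, 117.8, 277.6]
ee_rot: [1.53, 2.739, -0.002]
contact_force: [-0.6, -1.4, -0.3]
gripper_width: 76.7
grip_force: 0.0
```

```bash
python3 - <<'E'
from h import *
s=bot.sense();c=bot.camera('wrist');W=cloud(c,s);f=c['frame']
M=R.from_rotvec(s['ee_rot']).as_matrix();T=s['tool_pos'];print(s['time'],T,s['gripper_width'])
for t in bot.trace('wrist','aim_plate')[:1]:
    q=W[t['mask']];q=q[(q[:,2]<9)&(q[:,2]>2)];print(t['confidence'],cv2.minEnclosingCircle(q[:,:2].astype(np.float32)))
z=W[...,2];C=np.array([571.1,192.8]);d=W[...,:2]-C;r=np.hypot(d[...,0],d[...,1])
k=(f.max(2)<110)&(z>8)&(z<17)&(r>66)&(r<90);print('rib',k.sum(),W[k].mean(0),W[k].std(0))
m=(r<30)&(z>98)&(z<110);H=cv2.minEnclosingCircle(W[m][:,:2].astype(np.float32));print('cap',m.sum(),W[m].mean(0),H)
H=W[m].mean(0)[:2];d=W[...,:2]-H;r=np.hypot(d[...,0],d[...,1]);m=(r<70)&(z>40)&(z<56)&(r>36)
a=np.degrees(np.arctan2(d[m][:,1],d[m][:,0]));print('noz',m.sum(),a.mean(),np.percentile(a,[1,99]).mean(),r[m].max())
# stay / pin from the fixed cameras
for n in('scene','top'):
    c2=bot.camera(n);V=cloud(c2)
    for t in bot.trace(n,'knuckle_pin')[:2]:
        q=V[t['mask']];q=q[(q[:,0]<460)&(q[:,2]>90)];print(n,t['confidence'],(np.array(t['rect'])*[640,400,640,400]).round(),len(q),np.percentile(q,[3,50,97],0).round().tolist())
    m=(V[...,0]>385)&(V[...,0]<436)&(V[...,1]>150)&(V[...,1]<330)&(V[...,2]>100);q=V[m];print('front pts',len(q),np.percentile(q,[2,50,98],0).round().tolist() if len(q) else '')
    m=(V[...,2]>109)&(V[...,2]<121)&(V[...,0]>440)&(V[...,0]<690)&(V[...,1]>80)&(V[...,1]<320)
    print('rim',cv2.minAreaRect(V[m][:,:2].astype(np.float32)))
c=c2=bot.camera('scene');cv2.imwrite('pics/s2.png',cv2.resize(c['frame'][100:270,200:370],None,fx=3.5,fy=3.5,interpolation=2))
E
```

```text
10.4167 [539.67629817 117.7501635  277.57678755] 76.72351916882064
0.63 ((570.5928344726562, 192.64886474609375), 90.15291595458984)
rib 82 [512.70275855 242.22851527  12.11989384] [4.05796298 3.64810004 0.79048345]
cap 1203 [570.16650545 192.62257782 101.08330169] ((570.072265625, 192.26547241210938), 19.360769271850586)
noz 879 139.8654294398896 139.6610787335853 63.00623843162926
scene 0.71 [233. 170. 263. 220.] 189 [[403.0, 200.0, 129.0], [443.0, 238.0, 175.0], [454.0, 320.0, 225.0]]
front pts 71 [[402.0, 232.0, 162.0], [417.0, 236.0, 174.0], [436.0, 250.0, 181.0]]
rim ((564.0946655273438, 201.88638305664062), (237.77651977539062, 229.47769165039062), 2.0868353843688965)Traceback (most recent call last):
  File "<stdin>", line 15, in <module>
    return _quantile_unchecked(
        a, q, axis, out, overwrite_input, method, keepdims, weights)
    return _ureduce(a,
                    func=_quantile_ureduce_func,
    ...<5 lines>...
                    overwrite_input=overwrite_input,
                    method=method)
    r = func(a, **kwargs)
    result = _quantile(arr,
                       quantiles=q,
    ...<2 lines>...
                       out=out,
                       weights=wgt)
    slices_having_nans = np.isnan(arr[-1, ...])
                                  ~~~^^^^^^^^^
IndexError: index -1 is out of bounds for axis 0 with size 0
```

Head placed: cap (570,192.5) against the ring centre (570.6,192.6), nozzle 139.8° against the rib's 139.4°. Next is a close look at the stay.

>>> {"fn": "arm_command", "kwargs": {"commands": [{"slide":[-1.2,0.1,0],"roll":0,"fingers":0},{"slide":[-2.5,0.2,0],"roll":0,"fingers":-0.5},{"slide":[-3.9,0.3,0],"roll":0,"fingers":-1},{"slide":[-3.9,0.3,0],"roll":0,"fingers":-1},{"slide":[-3.9,0.3,0],"roll":0,"fingers":-1}]}}

```text
time: 11.13
tool_pos: [420.8, 135.0, 274.3]
ee_rot: [-1.513, -2.75, 0.002]
contact_force: [0.6, -1.4, -0.3]
gripper_width: 16.4
grip_force: 0.0
```

```bash
python3 - <<'E'
from h import *
s=bot.sense();c=bot.camera('wrist');W=cloud(c,s);f=c['frame'].copy();T=s['tool_pos'];print(s['time'],T,s['gripper_width'])
C=np.array([570.7,192.7])
for t in bot.trace('wrist','knuckle_pin')[:2]:
    q=W[t['mask']];q=q[~np.isnan(q[:,0])];print('pin',t['confidence'],(np.array(t['rect'])*[640,400,640,400]).round(),len(q),np.percentile(q,[3,50,97],0).round(1).tolist())
z=W[...,2];m=(W[...,0]>385)&(W[...,0]<440)&(z>130)&(z<215)&(W[...,1]>190)&(W[...,1]<300);q=W[m]
print('front',len(q),np.percentile(q,[2,50,98],0).round(1).tolist())
top=q[q[:,2]>np.percentile(q[:,2],90)];print('crest',top.mean(0))
k=np.polyfit(q[:,0],q[:,1],1);print('axis slope dy/dx',k)
rim=(z>106)&(z<118)&(W[...,0]>440)&(W[...,1]>80)&(W[...,1]<300);print('rim',rim.sum(),cv2.minAreaRect(W[rim][:,:2].astype(np.float32)),z[rim].mean())
cv2.imwrite('pics/w6.png',f)
E
```

```text
11.1333 [420.79991356 134.98533541 274.34508657] 16.410586498330392
pin 0.59 [373.   2. 518. 161.] 4403 [[401.9, 185.9, 109.1], [441.0, 246.2, 176.3], [452.7, 288.5, 201.4]]
front 2139 [[400.1, 237.0, 167.4], [419.3, 245.4, 176.4], [439.3, 256.0, 178.9]]
crest [419.66561454 246.43755193 178.68175786]
axis slope dy/dx [3.94992449e-02 2.29142064e+02]
rim 5432 ((616.3653564453125, 182.38836669921875), (208.4231719970703, 339.814453125), 85.39257049560547) 111.47434485555767
```

View pics/w6.png

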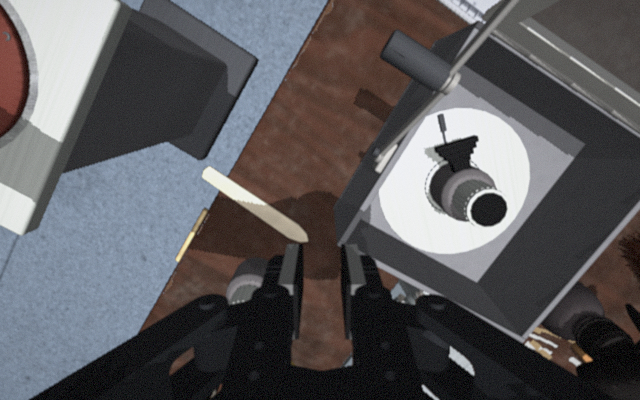

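The pin shows at (418,60), with its crest at about (420,246,180) and the bolt of the foot at (383,157). Closing the fingers, turning the camera side towards the robot and hovering over the pin.

>>> {"fn": "arm_command", "kwargs": {"commands": [{"slide":[-0.1,0.4,0],"roll":1.4,"fingers":-1},{"slide":[-0.2,0.9,0],"roll":2.8,"fingers":-1},{"slide":[-0.3,1.4,0],"roll":4.2,"fingers":-1},{"slide":[-0.3,1.9,0],"roll":5.6,"fingers":-1},{"slide":[-0.3,2.4,0],"roll":7,"fingers":-1},{"slide":[-0.3,2.9,0],"roll":8.4,"fingers":-1},{"slide":[-0.3,3.3,0],"roll":9.8,"fingers":-1},{"slide":[-0.3,3.57,0],"roll":11.2,"fingers":-1},{"slide":[-0.3,3.57,-0.8],"roll":11.5,"fingers":-1},{"slide":[-0.3,3.57,-1.7],"roll":11.5,"fingers":-1},{"slide":[-0.3,3.57,-2.3],"roll":11.5,"fingers":-1},{"slide":[-0.3,3.57,-2.3],"roll":11.5,"fingers":-1},{"slide":[-0.3,3.57,-2.3],"roll":11.5,"fingers":-1}], "newtons": 60}}

```text
time: 12.32
tool_pos: [415.5, 241.2, 205.4]
ee_rot: [-0.011, -3.141, 0.001]
contact_force: [0.1, -0.1, 1.2]
gripper_width: 0.2
grip_force: 0.0
```

>>> {"fn": "arm_command", "kwargs": {"commands": [{"slide":[0,0,-0.4],"roll":0,"fingers":-1},{"slide":[0,0,-0.75],"roll":0,"fingers":-1},{"slide":[0,0.08,-0.9],"roll":0,"fingers":-1},{"slide":[0,0.16,-1.02],"roll":0,"fingers":-1},{"slide":[0,0.26,-1.15],"roll":0,"fingers":-1},{"slide":[0,0.36,-1.3],"roll":0,"fingers":-1},{"slide":[0,0.46,-1.45],"roll":0,"fingers":-1},{"slide":[0,0.54,-1.6],"roll":0,"fingers":-1},{"slide":[0,0.6,-1.75],"roll":0,"fingers":-1},{"slide":[0,0.6,-1.75],"roll":0,"fingers":-1}]}}

```text
time: 13.15
tool_pos: [415.0, 263.1, 154.4]
ee_rot: [0.004, 3.138, 0.008]
contact_force: [-0.2, 1.5, 3.4]
gripper_width: 0.1
grip_force: 1.5
```

```bash
python3 - <<'E'
from h import *
s=bot.sense();print(s['time'],s['tool_pos'],s['contact_force'])
c=bot.camera('scene');cv2.imwrite('pics/s3.png',cv2.resize(c['frame'][100:270,200:370],None,fx=3.5,fy=3.5,interpolation=2))
V=cloud(c);L=V[bot.trace('scene','lid')[0]['mask']];L=L[~np.isnan(L[:,0])];print('lid top z',np.percentile(L,[2,50,98],0).round().tolist())
E
```

```text
13.15 [414.97793457 263.09795899 154.37336503] [-0.24726675  1.48975827  3.35390787]
lid top z [[476.0, 306.0, 127.0], [571.0, 318.0, 230.0], [672.0, 329.0, 330.0]]
```

View pics/s3.png

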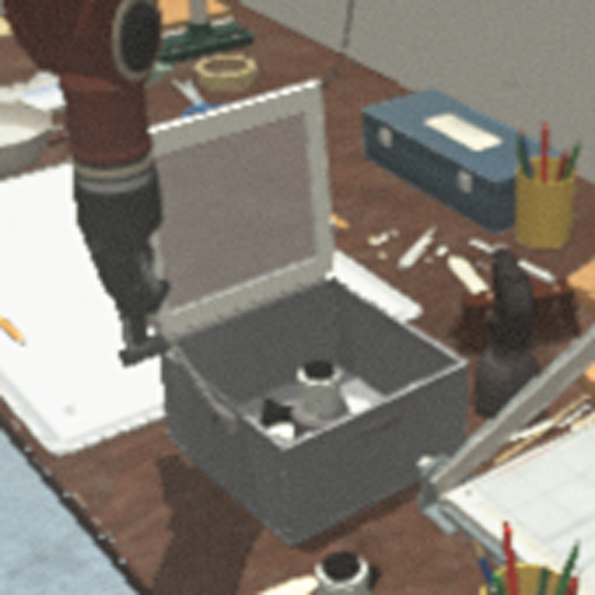

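The lid has tipped about 6° toward upright (its top edge moved from y≈349 to y≈329) and the pin is down at (145,350), so the stay is past straight. I'll push a few mm more, then go round behind the lid.

>>> {"fn": "arm_command", "kwargs": {"commands": [{"slide":[0,0.07,-0.14],"roll":0,"fingers":-1},{"slide":[0,0.13,-0.27],"roll":0,"fingers":-1},{"slide":[0,0.13,-0.27],"roll":0,"fingers":-1},{"slide":[-0.1,0,0.5],"roll":0,"fingers":-1},{"slide":[-0.3,0,1.8],"roll":0,"fingers":-1},{"slide":[-0.5,0,3.1],"roll":0,"fingers":-1},{"slide":[-0.5,0,4.4],"roll":0,"fingers":-1},{"slide":[-0.5,0.4,5.2],"roll":0,"fingers":-1},{"slide":[-0.5,1.7,5.2],"roll":0,"fingers":-1},{"slide":[-0.5,3.0,5.2],"roll":0,"fingers":-1},{"slide":[-0.5,4.3,5.2],"roll":0,"fingers":-1},{"slide":[-0.5,4.6,5.2],"roll":0,"fingers":-1},{"slide":[-0.5,4.6,5.2],"roll":0,"fingers":-1}]}}

```text
time: 14.33
tool_pos: [397.9, 399.5, 307.9]
ee_rot: [-0.001, -3.14, 0.002]
contact_force: [0.5, -0.2, 0.2]
gripper_width: 0.2
grip_force: 0.0
```

```bash
cat > lid.py <<'E'
from h import *
s=bot.sense();print(s['time'],s['tool_pos'],s['contact_force'])
for n in('scene','top'):
    c=bot.camera(n);V=cloud(c)
    for t in bot.trace(n,'lid')[:1]:
        L=V[t['mask']];L=L[~np.isnan(L[:,0])];p=np.polyfit(L[:,2],L[:,1],1);print(n,t['confidence'],len(L),'y at z116',np.polyval(p,116).round(1),'angle above level',np.degrees(np.arctan2(1,-p[0])).round(1),np.percentile(L,[2,50,98],0).round().tolist())
E
python3 lid.py
```

```text
14.3333 [397.87332081 399.52799515 307.88766639] [ 0.52605917 -0.18437439  0.18582884]
scene 0.66 2928 y at z116 341.6 angle above level 73.0 [[459.0, 291.0, 127.0], [560.0, 302.0, 237.0], [672.0, 312.0, 331.0]]
```

The stay is broken and the lid now stands about upright (y≈302 along its whole height). Moving behind it, up to contact.

>>> {"fn": "arm_command", "kwargs": {"commands": [{"slide":[1.3,0,0],"roll":0,"fingers":-1},{"slide":[2.6,0,0],"roll":0,"fingers":-1},{"slide":[3.9,0,0],"roll":0,"fingers":-1},{"slide":[5.2,0,0.1],"roll":0,"fingers":-1},{"slide":[5.5,0,0.1],"roll":0,"fingers":-1},{"slide":[5.5,-0.8,0.1],"roll":0,"fingers":-1},{"slide":[5.5,-1.5,0.1],"roll":0,"fingers":-1},{"slide":[5.5,-1.9,0.1],"roll":0,"fingers":-1},{"slide":[5.5,-2.1,0.1],"roll":0,"fingers":-1},{"slide":[5.5,-2.3,0.1],"roll":0,"fingers":-1},{"slide":[5.5,-2.3,0.1],"roll":0,"fingers":-1}]}}

```text
time: 15.45
tool_pos: [564.4, 326.8, 313.1]
ee_rot: [0.012, 3.141, -0.0]
contact_force: [0.3, -0.4, 0.2]
gripper_width: -0.1
grip_force: 0.0
```

>>> {"fn": "arm_command", "kwargs": {"commands": [{"slide":[0,-0.18,0],"roll":0,"fingers":-1},{"slide":[0,-0.36,-0.02],"roll":0,"fingers":-1},{"slide":[0,-0.55,-0.03],"roll":0,"fingers":-1},{"slide":[0.02,-0.74,-0.05],"roll":0,"fingers":-1},{"slide":[0.03,-0.93,-0.07],"roll":0,"fingers":-1},{"slide":[0.04,-1.12,-0.09],"roll":0,"fingers":-1},{"slide":[0.05,-1.3,-0.12],"roll":0,"fingers":-1},{"slide":[0.06,-1.49,-0.15],"roll":0,"fingers":-1},{"slide":[0.07,-1.68,-0.18],"roll":0,"fingers":-1},{"slide":[0.08,-1.86,-0.23],"roll":0,"fingers":-1},{"slide":[0.09,-2.04,-0.28],"roll":0,"fingers":-1},{"slide":[0.1,-2.22,-0.34],"roll":0,"fingers":-1},{"slide":[0.11,-2.4,-0.4],"roll":0,"fingers":-1},{"slide":[0.12,-2.58,-0.46],"roll":0,"fingers":-1},{"slide":[0.13,-2.75,-0.53],"roll":0,"fingers":-1}]}}

```text
time: 16.7
tool_pos: [568.3, 244.9, 296.4]
ee_rot: [0.01, 3.141, -0.0]
contact_force: [-0.1, 1.7, 0.1]
gripper_width: 0.0
grip_force: 0.7
```

```bash
cat >> lid.py <<'E'
    if n=='scene':
        L=L[(L[:,0]>440)&(L[:,1]<330)&(L[:,2]>115)];print(len(L),np.percentile(L,[1,2,98,99],0).round().tolist())
        cv2.imwrite('pics/s_%.1f.png'%s['time'],cv2.resize(c['frame'][100:270,200:370],None,fx=3.5,fy=3.5,interpolation=2))
E
python3 lid.py; ls pics
```

```text
16.7 [568.33230245 244.87367977 296.37827096] [-0.09589003  1.68379708  0.07233614]
scene 0.95 2010 y at z116 311.3 angle above level 64.2 [[460.0, 216.0, 129.0], [561.0, 254.0, 232.0], [673.0, 303.0, 314.0]]
2008 [[459.0, 214.0, 127.0], [460.0, 216.0, 129.0], [672.0, 302.0, 314.0], [675.0, 304.0, 315.0]]
top 0.7 488 y at z116 279.7 angle above level 76.0 [[494.0, 211.0, 9.0], [627.0, 231.0, 302.0], [678.0, 285.0, 436.0]]
a.png
b.png
s3.png
s_16.7.png
scene0.png
scene1.png
top0.png
top1.png
w1.png
w2.png
w3.png
w4.png
w5.png
w6.png
```

>>> {"fn": "arm_command", "kwargs": {"commands": [{"slide":[0,-0.17,-0.08],"roll":0,"fingers":-1},{"slide":[0.01,-0.34,-0.16],"roll":0,"fingers":-1},{"slide":[0.02,-0.5,-0.24],"roll":0,"fingers":-1},{"slide":[0.02,-0.67,-0.33],"roll":0,"fingers":-1},{"slide":[0.03,-0.83,-0.42],"roll":0,"fingers":-1},{"slide":[0.04,-0.99,-0.52],"roll":0,"fingers":-1},{"slide":[0.05,-1.15,-0.63],"roll":0,"fingers":-1},{"slide":[0.06,-1.31,-0.74],"roll":0,"fingers":-1},{"slide":[0.06,-1.46,-0.85],"roll":0,"fingers":-1},{"slide":[0.07,-1.61,-0.97],"roll":0,"fingers":-1},{"slide":[0.08,-1.75,-1.09],"roll":0,"fingers":-1},{"slide":[0.08,-1.89,-1.21],"roll":0,"fingers":-1},{"slide":[0.09,-2.03,-1.34],"roll":0,"fingers":-1},{"slide":[0.1,-2.16,-1.48],"roll":0,"fingers":-1},{"slide":[0.1,-2.29,-1.62],"roll":0,"fingers":-1},{"slide":[0.11,-2.41,-1.76],"roll":0,"fingers":-1},{"slide":[0.11,-2.53,-1.9],"roll":0,"fingers":-1},{"slide":[0.12,-2.65,-2.05],"roll":0,"fingers":-1},{"slide":[0.12,-2.82,-2.28],"roll":0,"fingers":-1},{"slide":[0.13,-2.98,-2.52],"roll":0,"fingers":-1}]}}

```text
time: 18.57
tool_pos: [572.2, 155.8, 220.4]
ee_rot: [0.009, 3.141, 0.0]
contact_force: [0.5, 1.1, 0.0]
gripper_width: -0.1
grip_force: 0.4
```

```bash
python3 lid.py
```

```text
18.5667 [572.20670118 155.84487988 220.44135013] [0.504563   1.12198679 0.00559818]
scene 0.73 441 y at z116 318.7 angle above level 30.4 [[457.0, 119.0, 133.0], [546.0, 176.0, 199.0], [671.0, 291.0, 232.0]]
441 [[455.0, 118.0, 130.0], [457.0, 119.0, 133.0], [671.0, 291.0, 232.0], [677.0, 293.0, 233.0]]
top 0.62 1230 y at z116 272.5 angle above level 65.4 [[461.0, 126.0, 124.0], [589.0, 272.0, 143.0], [681.0, 308.0, 538.0]]
```

>>> {"fn": "arm_command", "kwargs": {"commands": [{"slide":[0.01,-0.1,-0.16],"roll":0,"fingers":-1},{"slide":[0.01,-0.2,-0.32],"roll":0,"fingers":-1},{"slide":[0.02,-0.29,-0.49],"roll":0,"fingers":-1},{"slide":[0.02,-0.37,-0.66],"roll":0,"fingers":-1},{"slide":[0.03,-0.45,-0.83],"roll":0,"fingers":-1},{"slide":[0.03,-0.53,-1.01],"roll":0,"fingers":-1},{"slide":[0.04,-0.6,-1.18],"roll":0,"fingers":-1},{"slide":[0.04,-0.66,-1.36],"roll":0,"fingers":-1},{"slide":[0.05,-0.72,-1.54],"roll":0,"fingers":-1},{"slide":[0.05,-0.77,-1.72],"roll":0,"fingers":-1},{"slide":[0.05,-0.82,-1.9],"roll":0,"fingers":-1},{"slide":[0.05,-0.86,-2.09],"roll":0,"fingers":-1},{"slide":[0.05,-0.89,-2.24],"roll":0,"fingers":-1},{"slide":[0.05,-0.92,-2.38],"roll":0,"fingers":-1},{"slide":[0.05,-0.95,-2.53],"roll":0,"fingers":-1},{"slide":[0.05,-0.97,-2.65],"roll":0,"fingers":-1},{"slide":[0.05,-0.98,-2.76],"roll":0,"fingers":-1},{"slide":[0.05,-0.99,-2.87],"roll":0,"fingers":-1},{"slide":[0.05,-1.0,-2.97],"roll":0,"fingers":-1},{"slide":[0.05,-1.0,-2.97],"roll":0,"fingers":-1}]}}

```text
time: 20.43
tool_pos: [573.2, 126.0, 131.2]
ee_rot: [-0.01, -3.14, 0.001]
contact_force: [-0.5, 0.9, -0.0]
gripper_width: -0.1
grip_force: 0.0
```

>>> {"fn": "arm_command", "kwargs": {"commands": [{"slide":[0,0,-0.07],"roll":0,"fingers":-1},{"slide":[0,0,-0.14],"roll":0,"fingers":-1},{"slide":[0,0,-0.2],"roll":0,"fingers":-1},{"slide":[0,0,-0.24],"roll":0,"fingers":-1},{"slide":[0,0,-0.24],"roll":0,"fingers":-1}]}}

```text
time: 20.85
tool_pos: [573.4, 126.1, 124.4]
ee_rot: [-0.009, -3.141, 0.0]
contact_force: [0.6, 0.6, -0.1]
gripper_width: -0.1
grip_force: 0.0
```

```bash
python3 lid.py
```

```text
20.85 [573.42780724 126.14046284 124.41730607] [ 0.64755162  0.57175996 -0.10891041]
scene 0.86 1930 y at z116 189.6 angle above level 38.6 [[460.0, 89.0, 116.0], [540.0, 173.0, 122.0], [676.0, 297.0, 126.0]]
1899 [[458.0, 87.0, 117.0], [460.0, 89.0, 118.0], [676.0, 297.0, 126.0], [681.0, 299.0, 127.0]]
top 0.75 2268 y at z116 243.8 angle above level 71.9 [[462.0, 104.0, 116.0], [580.0, 249.0, 122.0], [680.0, 302.0, 129.0]]
```

>>> {"fn": "arm_command", "kwargs": {"commands": [{"slide":[0,0,-0.04],"roll":0,"fingers":-1},{"slide":[0,0,-0.07],"roll":0,"fingers":-1},{"slide":[0,0,-0.07],"roll":0,"fingers":-1}]}}

```text
time: 21.3
tool_pos: [574.0, 126.2, 123.7]
ee_rot: [0.01, 3.14, 0.0]
contact_force: [-0.8, 0.6, 5.3]
gripper_width: -0.1
grip_force: 2.9
```

>>> {"fn": "arm_command", "kwargs": {"commands": [{"slide":[0,0,-0.04],"roll":0,"fingers":-1},{"slide":[0,0,-0.04],"roll":0,"fingers":-1},{"slide":[0,0,-0.04],"roll":0,"fingers":-1}]}}

```text
time: 21.55
tool_pos: [574.2, 126.2, 123.4]
ee_rot: [0.01, 3.14, 0.001]
contact_force: [-2.4, -0.4, 9.9]
gripper_width: -0.1
grip_force: 4.9
```

The force climbs to 9.9 N with no further travel, so the lid is on its stop. Lifting off and backing away, then checking.

>>> {"fn": "arm_command", "kwargs": {"commands": [{"slide":[0,0,0.4],"roll":0,"fingers":-1},{"slide":[0,0,1.4],"roll":0,"fingers":-1},{"slide":[0,0,2.7],"roll":0,"fingers":-1},{"slide":[-0.5,-1,4],"roll":0,"fingers":-1},{"slide":[-1,-2.2,4.5],"roll":0,"fingers":-1},{"slide":[-1.5,-3.4,4.5],"roll":0,"fingers":-1},{"slide":[-2,-4.6,4.5],"roll":0,"fingers":-1},{"slide":[-2.5,-5,4.5],"roll":0,"fingers":-1},{"slide":[-2.5,-5,4.5],"roll":0,"fingers":-1}]}}

```text
time: 22.3
tool_pos: [495.1, -30.0, 256.8]
ee_rot: [-0.025, -3.139, 0.005]
contact_force: [0.2, -0.0, -0.2]
gripper_width: -0.1
grip_force: 0.0
```

```bash
python3 - <<'E'
from h import *
print(bot.sense()['time'])
for n in('top','scene'):
    c=bot.camera(n);V=cloud(c)
    m=(V[...,2]>105)&(V[...,2]<140)&(V[...,0]>455)&(V[...,0]<685)&(V[...,1]>80)&(V[...,1]<315);q=V[m]
    A=np.c_[q[:,:2],np.ones(len(q))]
    for _ in range(4):
        p=np.linalg.lstsq(A,q[:,2],rcond=None)[0];e=abs(A@p-q[:,2])<3;A,q=A[e],q[e]
    print(n,len(q),'tilt x,y deg',np.degrees(p[:2]).round(2),'z mid',(p@[565,200,1]).round(1),'y',np.percentile(q[:,1],[1,99]))
    f=c['frame']; f=f[165:265,210:340] if n=='top' else f[120:270,200:350]
    cv2.imwrite(f'pics/end_{n}.png',cv2.resize(f,(400*f.shape[1]//f.shape[0],400),interpolation=2))
a,b=[cv2.imread(f'pics/end_{n}.png') for n in('top','scene')];x=np.hstack([a[:,:400],b[:,:400]]);cv2.imwrite('pics/end.png',x)
E
```

```text
22.3
top 3061 tilt x,y deg [ 0.06 -0.28] z mid 122.1 y [ 92.51345414 308.88298034]
scene 1605 tilt x,y deg [0.14 0.28] z mid 121.9 y [ 88.75451039 303.37847449]
```

View pics/end.png

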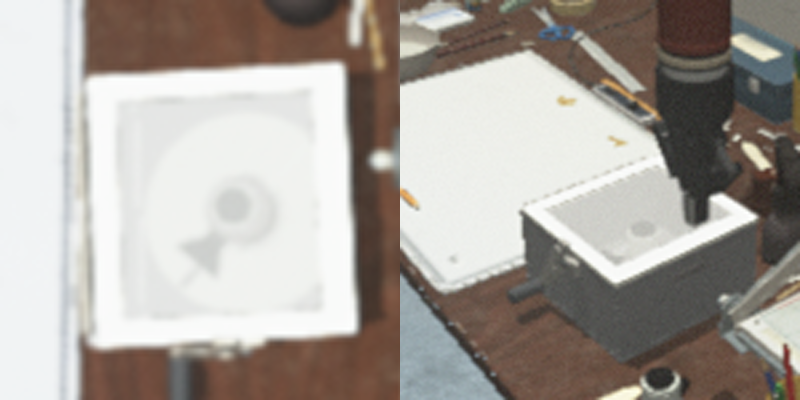

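The lid is level and shut: tilt is under 0.3° and the stay has folded beside the wall. Through the pane, the head at (235,205) still points its nozzle at (200,255) along the line to the rib at (188,277). Handing in.

```bash
python3 -c "
from plant import bot
print(bot.job_done())"
```

```text
the job is handed in; nothing more can be done
None
```

The fan head stands on the ring aimed at the rib (within about 0.5° when I let go), the stay is broken, the lid is fully shut (level to about 0.3°), and the job was handed in at about 22 s with the arm clear of everything.

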